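# Gauge a blind bore and set the matching dowel

## Task

Take the depth rod from its stand, feel gently with it for the bottom of the blind bore in the chair rail, and put the rod back in its stand. Then take from the rack the one dowel that suits that depth and press it gently into the bore until it rests on the bottom, upright and with its top level with the two dowels already set in the rail; try no other dowel in the bore, leave the other two in the rack, and leave everything else on the bench where it is.

Things in the scene. Friction and masses are not known exactly. Their poses are not given: they have to be found in the camera images.
- rail: dark wooden chair rail fixed to the bench, 320 mm long (own y), 90 wide (own x), 75 high; origin: centre of the underside, z up. One upright blind bore in the middle of its top; a pale dowel 18 mm thick is already set 100 mm from it along +y and another along -y, each standing 45 mm above the top face. Dark clamp feet, 40 mm high, reach to 190 mm from the middle at both ends
- bore (a point): centre of the bore's mouth on the rail's top, axes as the rail's. 19 mm across, 2 mm chamfer. Its bottom, to be felt, is one of three buried plugs: floor_short, floor_middle or floor_long, 30, 42 or 54 mm down. Springy ribs 13 mm down on its +x and -x sides leave 16.4 mm: a dowel slides in under a steady push of about 5 to 10 N and stays where left; the rod passes freely
- rack: plywood rack fixed to the bench, 210 mm (own x) by 60 mm (own y), 30 mm high, origin at the centre of the underside. Three holes 21 mm across and 20 mm deep, at x = -70, 0 and +70 mm, each holding one dowel upright
- stand: wooden block fixed to the bench, 70 by 70 by 60 mm high, origin at the centre of the underside. In the middle of its top a hole 14 mm across, 50 mm deep, with a 3 mm chamfer: the place of the depth rod
- rod: depth rod: plain steel rod 10 mm across, 92 mm long, flat end downward; above it a round wooden handle 24 mm across and 48 mm high (92 to 140 mm above the tip), with a brass collar 17 mm across just below it (88 to 94 mm). 0.11 kg. Origin: centre of the lower tip; z runs up to the handle. At the start it stands upright in the stand, its tip 10 mm above the bench
- dowel_short: plain pale round dowel, 18 mm across and 75 mm long, 3 mm chamfer on the foot, about 30 g; right for a bore 30 mm deep. Origin: centre of the foot; z runs up its length. At the start it stands in one of the rack's holes, its foot 10 mm above the bench
- dowel_short_top (a point): centre of the upper end of that dowel, 75 mm above its foot
- dowel_middle: plain pale round dowel, 18 mm across and 87 mm long, 3 mm chamfer on the foot, about 30 g; right for a bore 42 mm deep. Origin: centre of the foot; z runs up its length. At the start it stands in one of the rack's holes, its foot 10 mm above the bench
- dowel_middle_top (a point): centre of the upper end of that dowel, 87 mm above its foot
- dowel_long: plain pale round dowel, 18 mm across and 99 mm long, 3 mm chamfer on the foot, about 30 g; right for a bore 54 mm deep. Origin: centre of the foot; z runs up its length. At the start it stands in one of the rack's holes, its foot 10 mm above the bench
- dowel_long_top (a point): centre of the upper end of that dowel, 99 mm above its foot
- gouge_a: carving gouge lying on the bench, pale handle, 225 mm long, origin at the handle's end, x along it; bystander
- gouge_b: carving gouge lying on the bench, brown handle, 225 mm long, origin at the handle's end, x along it; bystander
- gouge_c: carving gouge lying on the bench, dark handle, 225 mm long, origin at the handle's end, x along it; bystander
- mallet: carver's round mallet standing on its head, 68 mm across, 170 mm high, origin under its centre; bystander
- sanding_block: cork sanding block 110 by 65 by 32 mm, origin under its centre; bystander
- offcut: short round wood offcut 28 mm across, 26 mm high, origin under its centre; bystander
- glue: glue bottle 60 mm across, 150 mm high, origin under its centre; bystander
There are look-alikes about, which are no part of the job. What is shaped like the dowel_short but orange is not meant. Leave any purple look-alike of the rod alone.

How it is judged:
By the outcome, as a careful person would: the job done as asked, in the order asked, and still so for the second after the job is handed in, with the robot touching nothing.
It also fails if it takes over 72 s, if anything falls off the work surface, if the arm or the gripper's body presses on something with over 40 N, if the wrist force passes 120 N, or if a joint passes its speed limit or range.

## Robot

A 6-joint arm with a two-finger parallel gripper is mounted at the origin on the work surface. World frame = base frame: x ahead of the robot, y to its left, z up, the work surface at z = 0. Lengths are in m, angles in rad, forces in N, time in s.
With the tool pointing down it reaches from about 0.4 to 0.925 m from the base axis. Payload 12.5 kg.
Tool frame: the origin (TCP) lies on the mounting face of the last link; the fingertips stand 190 mm ahead of it and the grasp point (between the pads) lies 171 mm ahead of it; z points along the fingers, y is the line along which they close (so a half turn about z gives the same grasp; the last joint's range is limited). The gripper opens to 95 mm and grips with 3 to 60 N. Pads are 20 mm wide; open, the fingers measure 119 mm over their backs; the gripper's body (75 mm by 180 mm) begins 59 mm behind the grasp point.
Start: joints at [-1.327, 0.491, 1.559, -0, 1.092, -0.106], TCP at [0.214, -0.587, 0.405] pointing down, gripper open.
Joint ranges: [-3.1, 3.1], [-0.84, 2.19], [0.05, 2.79], [-1.13, 4.28], [0.06, 2.93], [-2.69, 2.69]. Speed limits (rad/s): [2.22, 2.22, 2.79, 3.14, 3.14, 3.14].

## Interface

Orientations are given as a 3x3 rotation matrix whose columns are the frame's x, y, z axes.
In Python, from rig import robot, imaging, workorder gives the robot as it stands. The module is installed in compiled form; this text tells all that it offers.
- The arm moves only by the shell command python3 -m creep 'ROWS' [FORCE]. ROWS is JSON, a list of rows, each a list of 7 numbers: the turn, a rotation vector about the world's x, y, z in rad, then the shift along the world's x, y, z in cm, then the opening, from 0 (shut) to 1 (fully open). In form: [[rx, ry, rz, dx, dy, dz, fingers], ...]. A call has 1 to 20 rows; each row shifts and turns the commanded pose from where the row before left it; what a row does not reach is not made up. A row lasts 1/12 s, in which the tool goes at most 41.7 mm and 7.16 degrees, less where a joint would pass 70% of its speed; a pose out of reach is approached as far as the arm can. A call is refused whole if a number of a shift passes 4.17 or a number of a turn 0.125, either way. A call with a gripper value outside its range is refused whole. The fingers move at their own pace and stop on an object; FORCE is the grip in N (left out, the last holds). Time passes only in rows, so rows that do not move let the fingers close. It gives the time, the measured TCP pose, the force, the opening and the grip force at its end, in the units of the state.
- robot.get_state(): the state, without advancing time (a new reading comes with each control period).
- imaging.read_camera(name): name is "side" or "top" or "wrist"; returns a dict with "img" (384x512x3 uint8, blue, green, red), "K" (3x3 intrinsics, pixels), "pose" (4x4, takes a point from camera to world coordinates). Camera axes: x right, y down, z forward; pixel columns grow to the right and rows downward; lengths in m; the calibration is good to about 2 mm. A picture is of the moment at which its call begins. There is no depth.
- workorder.job_done(): hands the job in; it is judged then, once.
The state is a dict: "time": time; "q": joint angles; "qd": joint speeds; "tau": joint torques, N m; "tool_pos": TCP position; "eef_rot": TCP orientation; "force": force on the tool from outside, world axes, zero at the start; "moment": the same for the moment, N m; "opening": finger opening in m; "grasp_force": force on a finger pad.
Only numpy, scipy, OpenCV 4.12 (cv2) and the standard library are available. Lean on these libraries where they do the work, as an engineer would, in place of code of your own. Each camera call takes 0.05 s, during which the arm holds its last target. There are 200 camera calls.

## Working session

There is one attempt and no reset: what is moved stays moved. The work goes in short steps, Python scripts to look and compute and a shell command to move; the robot and the scene stay as the last step left them, time stands still between calls to the robot, and variables do not carry over. Pictures are saved under pics/ and viewed, at most 10 in all, crops included, and the job is handed in when it is done.

```bash
mkdir -p pics; cat > h.py <<'E'
import numpy as np, cv2
from rig import robot, imaging, workorder
def ray(c,u,v):
    K,P=np.array(c["K"]),np.array(c["pose"]); d=P[:3,:3]@np.linalg.solve(K,[u,v,1.0]); return P[:3,3],d
def onz(c,u,v,z):
    o,d=ray(c,u,v); return o+d*(z-o[2])/d[2]
def proj(c,p):
    K,P=np.array(c["K"]),np.array(c["pose"]); q=K@(P[:3,:3].T@(np.array(p)-P[:3,3])); return q[:2]/q[2]
E
python3 - <<'E'
from h import *
a=imaging.read_camera("top");b=imaging.read_camera("side")
cv2.imwrite("pics/top.png",cv2.resize(a["img"],(768,576),interpolation=cv2.INTER_CUBIC));cv2.imwrite("pics/side.png",cv2.resize(b["img"],(768,576),interpolation=cv2.INTER_CUBIC))
np.save("cams.npy",[a,b],allow_pickle=True)
for c in(a,b):print(np.round(c["pose"],3),c["K"])
s=robot.get_state();print(s["tool_pos"],s["eef_rot"],s["force"])
E
```

```text
[[ 0.008 -0.994  0.105  0.445]
 [-1.    -0.01  -0.02   0.05 ]
 [ 0.021 -0.105 -0.994  1.204]
 [ 0.     0.     0.     1.   ]] [[457.43698235   0.         258.42670819]
 [  0.         457.43698235 181.06690248]
 [  0.           0.           1.        ]]
[[-0.852 -0.252  0.46   0.007]
 [-0.524  0.399 -0.752  0.942]
 [ 0.006 -0.881 -0.472  0.673]
 [ 0.     0.     0.     1.   ]] [[433.20179406   0.         258.22264238]
 [  0.         433.20179406 195.21480644]
 [  0.           0.           1.        ]]
[ 0.21419856 -0.58711524  0.40423074] [[ 9.39445181e-01  3.42699125e-01 -2.48592817e-04]
 [ 3.42699201e-01 -9.39444692e-01  9.63746341e-04]
 [ 9.67358254e-05 -9.90579416e-04 -9.99999505e-01]] [-0.14718533 -0.52493766 -0.77653085]
```

View pics/top.png

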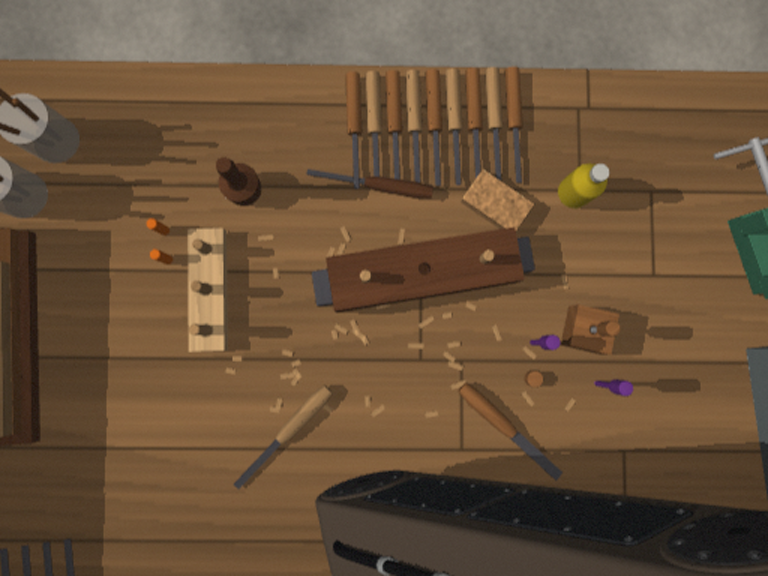

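View pics/side.png

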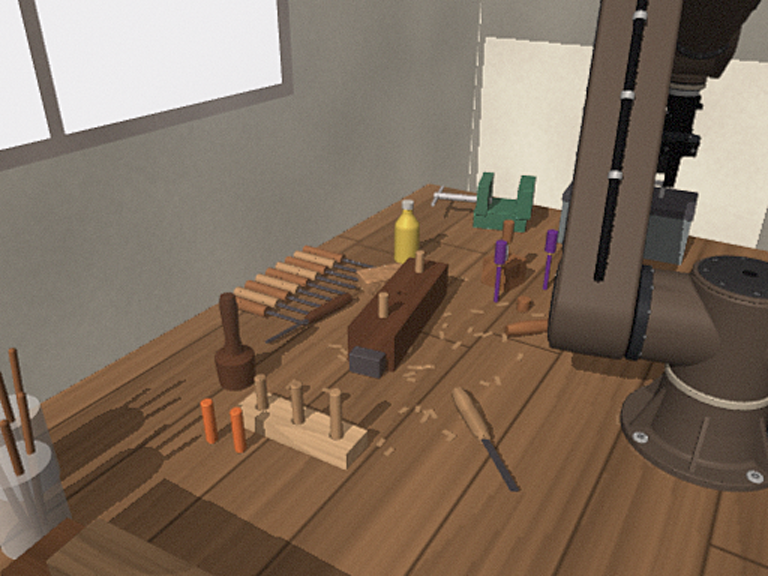

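The top view shows the rod handle, brown, at about (610,328) in the stand. Purple look-alikes are at (550,342) and (622,388), and the offcut is at (534,379). The rack dowels are at (202,245), (202,288) and (202,330), with orange look-alikes at (155,227) and (158,256). The bore is at (425,268), with set dowels at (366,275) and (489,256). I choose the brown-handled rod in the stand and will check it in one close crop.

```bash
python3 - <<'E'
from h import *
a,b=np.load("cams.npy",allow_pickle=True)
A=cv2.resize(a["img"][195:275,350:440],(400,356),interpolation=cv2.INTER_CUBIC)
B=cv2.resize(a["img"][150:240,118:158],(158,356),interpolation=cv2.INTER_CUBIC)
C=cv2.resize(b["img"][140:210,300:380],(400,350),interpolation=cv2.INTER_CUBIC)[:220]
D=cv2.resize(a["img"][150:210,210:360],(558,223),interpolation=cv2.INTER_CUBIC)
cv2.imwrite("pics/crop1.png",np.vstack([np.hstack([A,B]),D]))
g=lambda n,u,v,z:print(n,np.round(onz(a,u/1.5,v/1.5,z),4))
g("rodtop",612,328,.150);g("purp1",552,342,.14);g("purp2",624,388,.14)
g("bore",425,268,.075);g("d+",366,275,.12);g("d-",489,256,.12)
for i,v in enumerate((245,288,330)):
  for L in(75,87,99): g(f"rack{i} {L}",199 if 0 else 198,v-3,.01+L/1e3)
g("off",534,379,.026)
E
```

```text
rodtop [ 0.4727 -0.3183  0.15  ]
purp1 [ 0.4504 -0.2275  0.14  ]
purp2 [ 0.3807 -0.3381  0.14  ]
bore [ 0.5711 -0.0348  0.075 ]
d+ [0.5539 0.0623 0.12  ]
d- [ 0.5865 -0.1338  0.12  ]
rack0 75 [0.6089 0.3386 0.085 ]
rack0 87 [0.6072 0.3355 0.097 ]
rack0 99 [0.6054 0.3324 0.109 ]
rack1 75 [0.5382 0.3359 0.085 ]
rack1 87 [0.5372 0.3329 0.097 ]
rack1 99 [0.5362 0.3298 0.109 ]
rack2 75 [0.4701 0.3334 0.085 ]
rack2 87 [0.4698 0.3304 0.097 ]
rack2 99 [0.4695 0.3273 0.109 ]
off [ 0.3879 -0.2253  0.026 ]
```

View pics/crop1.png

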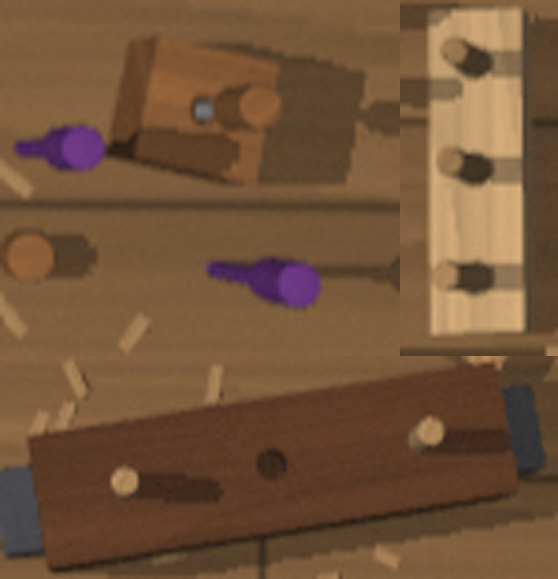

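The crop confirms the rod: brown handle top at crop (261,105), in the stand and not purple. The three dowels are in the rack, and the bore is at (271,464) between the set dowels. I'm moving over the rod now.

```bash
python3 - <<'E'
from h import *
a,b=np.load("cams.npy",allow_pickle=True)
g=lambda n,u,v,z:print(n,np.round(onz(a,u,v,z),4))
g("rod",408.3,218.2,.15);g("d+",243.2,183.2,.12);g("d-",325.8,169.8,.12);g("bore",282.5,178.7,.075)
E
python3 -m creep '[[0,0,0,2.6,2.7,0,0.5],[0,0,0,2.6,2.7,0,0.5],[0,0,0,2.6,2.7,0,0.5],[0,0,0,2.6,2.7,0,0.5],[0,0,0,2.6,2.7,0,0.5],[0,0,0,2.6,2.7,0,0.5],[0,0,0,2.6,2.7,0,0.5],[0,0,0,2.6,2.7,0,0.5],[0,0,0,2.6,2.7,0,0.5],[0,0,0,2.6,2.7,0,0.5],[0,0,0,0,0,0,0.5],[0,0,0,0,0,0,0.5]]' 20
python3 - <<'E'
from h import *
c=imaging.read_camera("wrist");np.save("w1.npy",[c],allow_pickle=True)
cv2.imwrite("pics/w1.png",c["img"]);print(np.round(c["pose"],3),c["K"])
E
```

```text
rod [ 0.4737 -0.3191  0.15  ]
d+ [0.5542 0.0642 0.12  ]
d- [ 0.5886 -0.1334  0.12  ]
bore [ 0.571  -0.0327  0.075 ]
time: 1.1
tool_pos: [0.4752, -0.3157, 0.4045]
eef_rot: [[0.938, 0.346, -0.0], [0.346, -0.938, 0.0], [-0.0, -0.0, -1.0]]
force: [-0.1, 1.1, 0.9]
opening: 0.0474
grasp_force: 0.0
[[ 0.346 -0.907 -0.242  0.543]
 [-0.938 -0.335 -0.089 -0.293]
 [-0.001  0.257 -0.966  0.386]
 [ 0.     0.     0.     1.   ]] [[294.44546637   0.         256.89598775]
 [  0.         294.44546637 194.81969203]
 [  0.           0.           1.        ]]
```

View pics/w1.png

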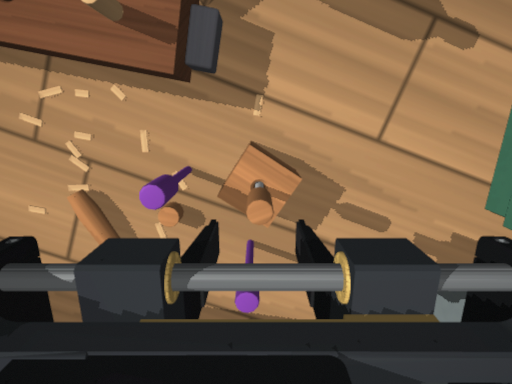

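The wrist view shows the handle top at about (260,211), centred between the fingers. The purple rods are at (154,194) and (247,297).

```bash
python3 - <<'E'
from h import *
c,=np.load("w1.npy",allow_pickle=True)
im=c["img"][170:235,225:295];hsv=cv2.cvtColor(im,cv2.COLOR_BGR2HSV)
print(onz(c,260,211,.15), proj(c,[.4737,-.3191,.15]), proj(c,[.4737,-.3191,.10]))
cv2.imwrite("pics/w1c.png",cv2.resize(im,None,fx=8,fy=8,interpolation=cv2.INTER_CUBIC))
E
```

```text
[ 0.47222576 -0.32143114  0.15      ] [258.00767442 208.51282981] [257.85218596 193.4427382 ]
```

View pics/w1c.png

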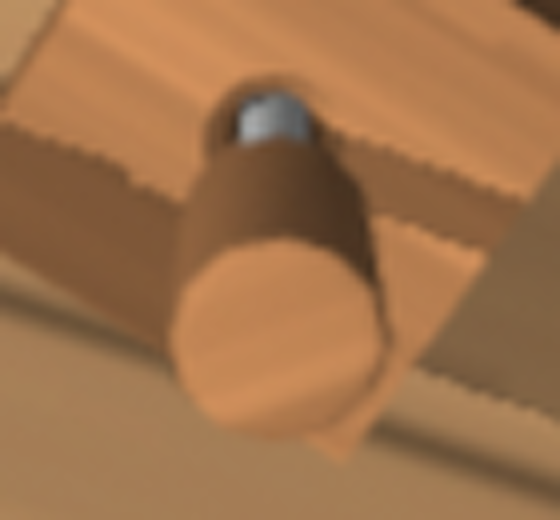

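```bash
python3 -m creep '[[0,0,0,-0.25,-0.43,0,0.5],[0,0,0,0,0,-3.5,0.5],[0,0,0,0,0,-3.5,0.5],[0,0,0,0,0,-2.5,0.5],[0,0,0,0,0,-1.0,0.5],[0,0,0,0,0,0,0.5],[0,0,0,0,0,0,0.1],[0,0,0,0,0,0,0.1],[0,0,0,0,0,0,0.1],[0,0,0,0,0,0,0.1],[0,0,0,0,0,0,0.1],[0,0,0,0,0,0,0.1],[0,0,0,0,0,0,0.1],[0,0,0,0,0,0,0.1]]' 25
```

```text
time: 2.32
tool_pos: [0.4719, -0.3214, 0.3007]
eef_rot: [[0.939, 0.343, 0.001], [0.343, -0.939, -0.001], [0.001, 0.001, -1.0]]
force: [-0.9, 1.4, 7.5]
opening: 0.0238
grasp_force: 25.0
```

```bash
python3 -m creep '[[0,0,0,0,0,1.5,0.1],[0,0,0,0,0,3,0.1],[0,0,0,0,0,3,0.1],[0,0,0,0,0,3,0.1],[0,0,0,0,0,2.9,0.1],[0,0,0,1.24,3.6,0,0.1],[0,0,0,1.24,3.6,0,0.1],[0,0,0,1.24,3.6,0,0.1],[0,0,0,1.24,3.6,0,0.1],[0,0,0,1.24,3.6,0,0.1],[0,0,0,1.24,3.6,0,0.1],[0,0,0,1.24,3.6,0,0.1],[0,0,0,1.24,3.6,0,0.1],[0,0,0,0,0,0,0.1],[0,0,0,0,0,-3,0.1],[0,0,0,0,0,-1.5,0.1],[0,0,0,0,0,0,0.1],[0,0,0,0,0,0,0.1]]'
python3 - <<'E'
from h import *
c=imaging.read_camera("wrist");s=imaging.read_camera("side");t=imaging.read_camera("top");np.save("w2.npy",[c,s,t],allow_pickle=True)
p=np.array(robot.get_state()["tool_pos"])
u,v=proj(c,[.5713,-.0336,.09]).astype(int);x,y=proj(s,[.5713,-.0336,.12]).astype(int);print(u,v,x,y,proj(c,p-[0,0,.2907]),proj(c,[.5713,-.0336,.075]))
A=cv2.resize(c["img"][max(0,v-60):v+60,u-60:u+60],(480,480),interpolation=cv2.INTER_CUBIC)
B=cv2.resize(s["img"][y-60:y+60,x-40:x+40],(320,480),interpolation=cv2.INTER_CUBIC)
cv2.imwrite("pics/w2.png",np.hstack([A,B]))
E
```

```text
time: 3.82
tool_pos: [0.571, -0.0336, 0.3887]
eef_rot: [[0.939, 0.343, -0.001], [0.343, -0.939, 0.0], [-0.001, -0.0, -1.0]]
force: [0.6, -0.1, -0.2]
opening: 0.0237
grasp_force: 25.0
255 191 267 179 [255.29489662 194.55592028] [255.41041081 188.22840486]
```

View pics/w2.png

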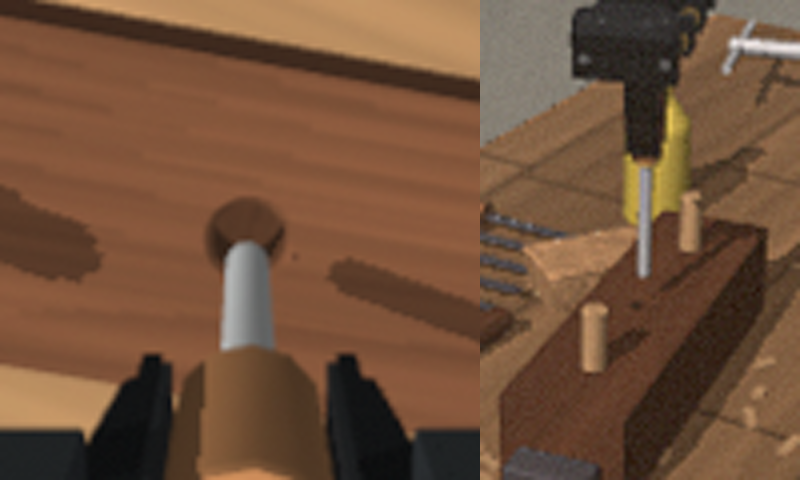

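The crop shows the rod upright in the grip, its tip at (247,264), about 1 mm short of the bore centre at (246,234) once the height difference is allowed for. I'll correct by that much and go in.

```bash
python3 -m creep '[[0,0,0,0.08,0.06,0,0.1],[0,0,0,0,0,-1.5,0.1],[0,0,0,0,0,-1,0.1],[0,0,0,0,0,-1,0.1],[0,0,0,0,0,-1,0.1],[0,0,0,0,0,-0.2,0.1],[0,0,0,0,0,-0.1,0.1],[0,0,0,0,0,-0.1,0.1],[0,0,0,0,0,-0.1,0.1],[0,0,0,0,0,-0.1,0.1],[0,0,0,0,0,-0.1,0.1],[0,0,0,0,0,-0.1,0.1],[0,0,0,0,0,0,0.1]]'
```

```text
time: 5.05
tool_pos: [0.5717, -0.0328, 0.3358]
eef_rot: [[0.939, 0.343, 0.0], [0.343, -0.939, -0.0], [0.0, 0.0, -1.0]]
force: [-0.5, 0.1, -2.2]
opening: 0.0234
grasp_force: 25.0
```

```bash
python3 -m creep '[[0,0,0,0,0,-0.1,0.1],[0,0,0,0,0,-0.1,0.1],[0,0,0,0,0,0,0.1]]'
```

```text
time: 5.3
tool_pos: [0.5719, -0.0328, 0.3355]
eef_rot: [[0.939, 0.343, 0.003], [0.343, -0.939, -0.0], [0.003, 0.001, -1.0]]
force: [-2.4, 1.8, 15.7]
opening: 0.0234
grasp_force: 25.0
```

```bash
python3 -m creep '[[0,0,0,0,0,-0.1,0.1],[0,0,0,0,0,-0.05,0.1],[0,0,0,0,0,0,0.1]]'
```

```text
time: 5.55
tool_pos: [0.5722, -0.0327, 0.3351]
eef_rot: [[0.94, 0.343, 0.005], [0.343, -0.94, -0.0], [0.005, 0.002, -1.0]]
force: [-1.4, 3.7, 24.8]
opening: 0.0232
grasp_force: 25.0
```

A firm stop at TCP z 0.3355 puts the floor about 30 mm down, so the bore is short and needs dowel_short. I'm taking the rod back.

```bash
python3 -m creep '[[0,0,0,0,0,1,0.1],[0,0,0,0,0,3,0.1],[0,0,0,0,0,3,0.1],[0,0,0,0,0,3,0.1],[0,0,0,-1.25,-3.61,0,0.1],[0,0,0,-1.25,-3.61,0,0.1],[0,0,0,-1.25,-3.61,0,0.1],[0,0,0,-1.25,-3.61,0,0.1],[0,0,0,-1.25,-3.61,0,0.1],[0,0,0,-1.25,-3.61,0,0.1],[0,0,0,-1.25,-3.61,0,0.1],[0,0,0,-1.25,-3.61,0,0.1],[0,0,0,0,0,0,0.1],[0,0,0,0,0,-3,0.1],[0,0,0,0,0,-2.5,0.1],[0,0,0,0,0,0,0.1],[0,0,0,0,0,0,0.1]]'
python3 - <<'E'
from h import *
c=imaging.read_camera("wrist");np.save("w3.npy",[c],allow_pickle=True)
p=np.array(robot.get_state()["tool_pos"])
print(p,proj(c,p-[0,0,.2907]),proj(c,[p[0],p[1],.06]))
A=cv2.resize(c["img"][131:251,195:315],(600,600),interpolation=cv2.INTER_CUBIC)
cv2.imwrite("pics/w3.png",A)
E
```

```text
time: 6.97
tool_pos: [0.4718, -0.3216, 0.377]
eef_rot: [[0.939, 0.343, -0.002], [0.343, -0.939, 0.001], [-0.001, -0.002, -1.0]]
force: [-0.0, -0.3, 0.1]
opening: 0.0236
grasp_force: 25.0
[ 0.47206522 -0.32162502  0.37811342] [255.68013867 194.31535441] [255.83818558 187.56539733]
```

View pics/w3.png

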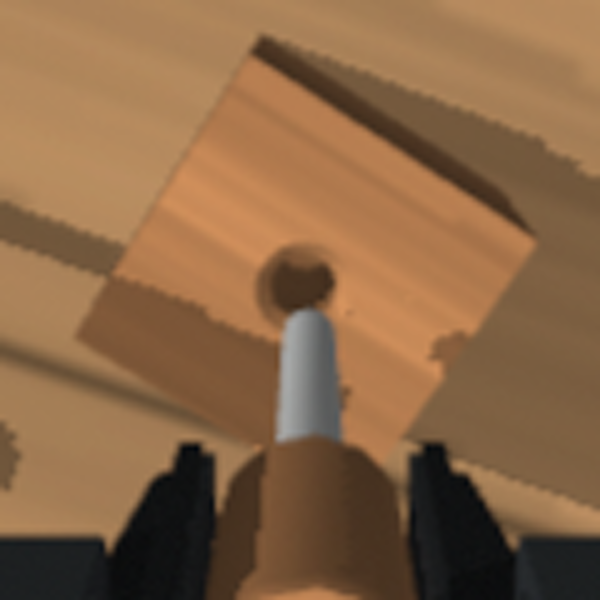

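The wrist view shows the rod tip at (308,334) and the stand's hole at (300,283). Allowing for height, the tip is about 2.5 mm off, so I'm shifting (+1.7,+1.9) mm and lowering.

```bash
python3 -m creep '[[0,0,0,0.17,0.19,0,0.1],[0,0,0,0,0,-1.5,0.1],[0,0,0,0,0,-1,0.1],[0,0,0,0,0,-0.5,0.1],[0,0,0,0,0,-0.5,0.1],[0,0,0,0,0,-0.5,0.1],[0,0,0,0,0,0,0.1]]'
```

```text
time: 7.6
tool_pos: [0.4734, -0.3197, 0.3367]
eef_rot: [[0.939, 0.343, -0.001], [0.343, -0.939, 0.0], [-0.0, -0.001, -1.0]]
force: [-0.7, 0.5, -0.9]
opening: 0.0235
grasp_force: 25.0
```

In the hole with no side force. I'll lower the rest, touch down and release.

```bash
python3 -m creep '[[0,0,0,0,0,-1,0.1],[0,0,0,0,0,-1,0.1],[0,0,0,0,0,-1,0.1],[0,0,0,0,0,-0.3,0.1],[0,0,0,0,0,-0.1,0.1],[0,0,0,0,0,0,0.1]]'
```

```text
time: 8.1
tool_pos: [0.4735, -0.3198, 0.3028]
eef_rot: [[0.939, 0.343, -0.001], [0.343, -0.939, 0.0], [-0.0, -0.001, -1.0]]
force: [-0.5, 0.4, -0.7]
opening: 0.0237
grasp_force: 25.0
```

```bash
python3 -m creep '[[0,0,0,0,0,-0.1,0.1],[0,0,0,0,0,-0.1,0.1],[0,0,0,0,0,0,0.1],[0,0,0,0,0,0,0.5],[0,0,0,0,0,0,0.5],[0,0,0,0,0,0,0.5],[0,0,0,0,0,0,0.5],[0,0,0,0,0,0,0.5]]'
python3 - <<'E'
from h import *
a,b=np.load("cams.npy",allow_pickle=True)
# top crop B (scale 3.95, origin 118,150): dowel top discs
for n,(x,y),(su,sv) in (("far",(455,50),(261,377)),("mid",(450,161),(296,384)),("near",(446,275),(336,392))):
    u=118+(x-400+.5)/3.95-.5; v=150+(y+.5)/3.95-.5
    o1,d1=ray(a,u,v);o2,d2=ray(b,su/1.5-.2,sv/1.5-.2)
    t=np.linalg.lstsq(np.c_[d1,-d2],o2-o1,rcond=None)[0]
    print(n,np.round(o1+d1*t[0],4),np.round(o2+d2*t[1],4))
    for L in(75,87,99):
        p=onz(a,u,v,.01+L/1e3);print(L,np.round(p,4),proj(b,p)*1.5)
# top-camera offset of disc vs rack hole centres
for z in(.03,):
  for q in((428,8),(525,8),(525,332),(430,332)):print(np.round(onz(a,118+(q[0]-400+.5)/3.95-.5,150+(q[1]+.5)/3.95-.5,z),4))
E
```

```text
time: 8.77
tool_pos: [0.4734, -0.3197, 0.3014]
eef_rot: [[0.939, 0.343, 0.0], [0.343, -0.939, -0.0], [0.0, 0.0, -1.0]]
force: [-0.0, -0.0, -1.1]
opening: 0.0464
grasp_force: 0.0
far [0.6071 0.3405 0.0815] [0.6045 0.3387 0.0807]
75 [0.6066 0.3396 0.085 ] [259.10715467 374.264273  ]
87 [0.6048 0.3365 0.097 ] [260.64020756 367.22253168]
99 [0.6031 0.3333 0.109 ] [262.18591524 360.12266338]
mid [0.5366 0.3379 0.0934] [0.5357 0.3373 0.0932]
75 [0.5372 0.3401 0.085 ] [294.0418434  388.75380982]
87 [0.5363 0.3369 0.097 ] [295.38519513 381.38124581]
99 [0.5353 0.3338 0.109 ] [296.73903758 373.95110676]
near [0.4666 0.3348 0.1047] [0.4645 0.3335 0.1043]
75 [0.467  0.3399 0.085 ] [332.1706727  404.19901463]
87 [0.4668 0.3368 0.097 ] [333.2886471  396.46706027]
99 [0.4665 0.3337 0.109 ] [334.41482224 388.6783892 ]
[0.642  0.3724 0.03  ]
[0.6428 0.3093 0.03  ]
[0.432  0.3023 0.03  ]
[0.4315 0.363  0.03  ]
```

By triangulation the far dowel's top is at z about 0.082, the middle one's 0.093 and the near one's 0.105. So dowel_short is the far one, at about (0.607, 0.339).

```bash
python3 -m creep '[[0,0,0,0,0,2.5,0.5],[0,0,0,0,0,4.0,0.5],[0,0,0,0,0,4.1,0.5],[0,0,0,0.83,4.08,0,0.5],[0,0,0,0.83,4.08,0,0.5],[0,0,0,0.83,4.08,0,0.5],[0,0,0,0.83,4.08,0,0.5],[0,0,0,0.83,4.08,0,0.5],[0,0,0,0.83,4.08,0,0.5],[0,0,0,0.83,4.08,0,0.5],[0,0,0,0.83,4.08,0,0.5],[0,0,0,0.83,4.08,0,0.5],[0,0,0,0.83,4.08,0,0.5],[0,0,0,0.83,4.08,0,0.5],[0,0,0,0.83,4.08,0,0.5],[0,0,0,0.83,4.08,0,0.5],[0,0,0,0.83,4.08,0,0.5],[0,0,0,0.83,4.08,0,0.5],[0,0,0,0.83,4.08,0,0.5],[0,0,0,0,0,0,0.5]]'
python3 -m creep '[[0,0,0,0,0.5,-4,0.5],[0,0,0,0,0,-2,0.5],[0,0,0,0,0,0,0.5],[0,0,0,0,0,0,0.5]]'
python3 - <<'E'
from h import *
c=imaging.read_camera("wrist");t=imaging.read_camera("top");np.save("w4.npy",[c,t],allow_pickle=True)
print(robot.get_state()["q"])
p=np.array(robot.get_state()["tool_pos"]);q=proj(c,[.6066,.3392,.085])
print(p,q)
u,v=q.astype(int)
A=cv2.resize(c["img"][131:251,175:335],(800,600),interpolation=cv2.INTER_CUBIC)[:,:600]
cv2.imwrite("pics/w4.png",A)
A=cv2.resize(t["img"][195:275,350:440],(400,356),interpolation=cv2.INTER_CUBIC)
cv2.imwrite("pics/w4.png",np.hstack([cv2.resize(c["img"],(456,342)),A[:342,:340]]))
E
```

```text
time: 10.43
tool_pos: [0.6061, 0.3391, 0.4065]
eef_rot: [[0.938, 0.347, 0.0], [0.347, -0.938, 0.001], [0.001, -0.001, -1.0]]
force: [1.6, 0.1, 0.3]
opening: 0.0474
grasp_force: 0.0
time: 10.77
tool_pos: [0.6063, 0.3379, 0.3468]
eef_rot: [[0.939, 0.343, -0.002], [0.343, -0.939, -0.001], [-0.002, 0.0, -1.0]]
force: [0.4, -0.3, 1.5]
opening: 0.0476
grasp_force: 0.0
[ 4.13112073e-01  6.42425810e-01  1.43083503e+00 -1.70730686e-04
  1.06608112e+00  1.63451274e+00]
[0.60660416 0.33783619 0.34904754] [253.38808933 201.81298797]
```

View pics/w4.png

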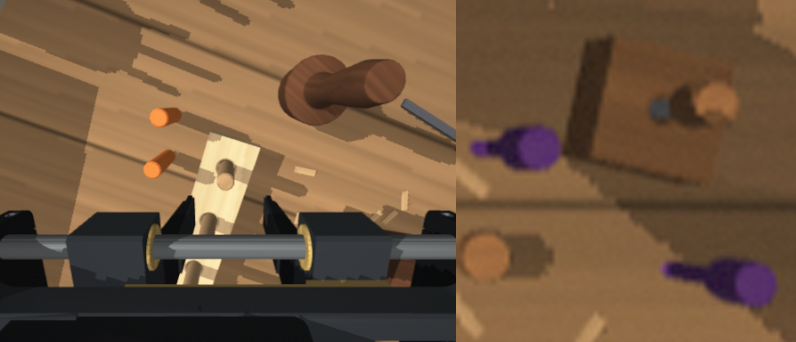

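The wrist view shows the short dowel's top at (226,181) in the 0.89-scale picture, centred. The mallet is nearby at (385,80). The top crop shows the rod standing in its stand again. I'll check the mallet's clearance.

```bash
python3 - <<'E'
from h import *
c,t=np.load("w4.npy",allow_pickle=True);a,b=np.load("cams.npy",allow_pickle=True)
R=np.array([[.94,-.343],[.343,.94]])
for n,p in(("w",onz(c,385/.8906,80/.8906,.17)),("t",onz(a,226/1.5,163/1.5,.17)),("base",onz(a,240/1.5,186/1.5,.03))):
    print(n,p,"in tool x,-y:",R.T@(p[:2]-[.6066,.3392]))
print(onz(c,253.8,203.2,.085))
E
```

```text
w [0.7171062  0.28170512 0.17      ] in tool x,-y: [ 0.08415508 -0.09194882]
t [0.71938725 0.27841628 0.17      ] in tool x,-y: [ 0.0851712  -0.09582272]
base [0.71598328 0.28386078 0.03      ] in tool x,-y: [ 0.08383893 -0.08953733]
[0.60555199 0.33844397 0.085     ]
```

```bash
python3 -m creep '[[0,0,0,0,0.08,-3,0.5],[0,0,0,0,0,-3,0.5],[0,0,0,0,0,-3,0.5],[0,0,0,0,0,-1.6,0.5],[0,0,0,0,0,0,0.5],[0,0,0,0,0,0,0.1],[0,0,0,0,0,0,0.1],[0,0,0,0,0,0,0.1],[0,0,0,0,0,0,0.1],[0,0,0,0,0,0,0.1],[0,0,0,0,0,0,0.1],[0,0,0,0,0,0,0.1],[0,0,0,0,0,0,0.1],[0,0,0,0,0,0,0.1]]' 30
```

```text
time: 12.03
tool_pos: [0.6063, 0.3393, 0.2423]
eef_rot: [[0.939, 0.343, 0.001], [0.343, -0.939, 0.001], [0.002, -0.0, -1.0]]
force: [-1.1, 2.7, 7.1]
opening: 0.0174
grasp_force: 30.0
```

```bash
python3 -m creep '[[0,0,0,0,0,2,0.1],[0,0,0,0,0,4,0.1],[0,0,0,0,0,4,0.1],[0,0,0,0,0,3.8,0.1],[0,0,0,-0.35,-3.73,0,0.1],[0,0,0,-0.35,-3.73,0,0.1],[0,0,0,-0.35,-3.73,0,0.1],[0,0,0,-0.35,-3.73,0,0.1],[0,0,0,-0.35,-3.73,0,0.1],[0,0,0,-0.35,-3.73,0,0.1],[0,0,0,-0.35,-3.73,0,0.1],[0,0,0,-0.35,-3.73,0,0.1],[0,0,0,-0.35,-3.73,0,0.1],[0,0,0,-0.35,-3.73,0,0.1],[0,0,0,0,0,0,0.1],[0,0,0,0,0,-3,0.1],[0,0,0,0,0,-2,0.1],[0,0,0,0,0,0,0.1],[0,0,0,0,0,0,0.1]]'
python3 - <<'E'
from h import *
c=imaging.read_camera("wrist");s=imaging.read_camera("side");np.save("w5.npy",[c,s],allow_pickle=True)
p=np.array(robot.get_state()["tool_pos"])
x,y=proj(s,[.5713,-.0336,.12]).astype(int);print(p,proj(c,p-[0,0,.2323]),proj(c,[.5713,-.0336,.075]))
A=cv2.resize(c["img"][131:251,195:315],(480,480),interpolation=cv2.INTER_CUBIC)
B=cv2.resize(s["img"][y-60:y+60,x-40:x+40],(320,480),interpolation=cv2.INTER_CUBIC)
cv2.imwrite("pics/w5.png",np.hstack([A,B]))
E
```

```text
time: 13.62
tool_pos: [0.5713, -0.0341, 0.329]
eef_rot: [[0.939, 0.343, -0.002], [0.343, -0.939, 0.0], [-0.002, -0.001, -1.0]]
force: [0.1, 1.2, 0.2]
opening: 0.0171
grasp_force: 30.0
[ 0.5715508  -0.03396099  0.33041984] [254.70052791 213.90294614] [254.41433034 205.13277182]
```

View pics/w5.png

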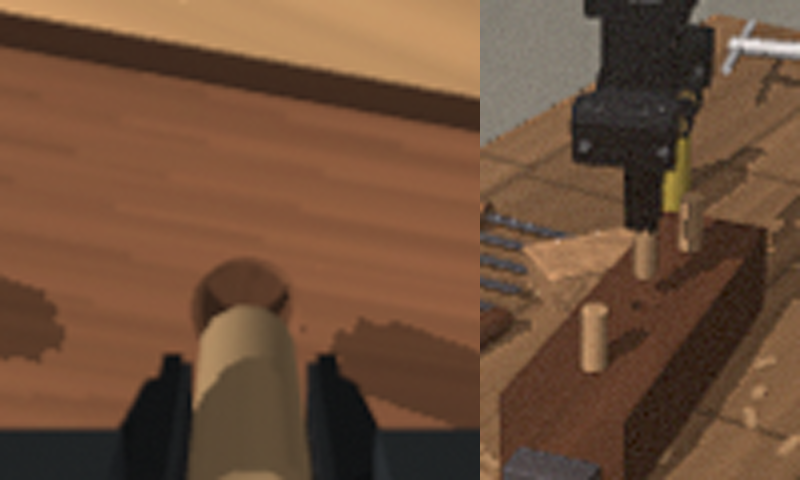

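The crop shows the dowel foot's centre at about (249,338) and the bore's centre at (242,304). That puts the dowel about 1.2 mm off towards -y, and it is upright in the side view. Correcting and starting the insertion.

```bash
python3 -m creep '[[0,0,0,-0.03,0.10,0,0.1],[0,0,0,0,0,-1,0.1],[0,0,0,0,0,-0.7,0.1],[0,0,0,0,0,-0.4,0.1],[0,0,0,0,0,-0.4,0.1],[0,0,0,0,0,-0.3,0.1],[0,0,0,0,0,-0.3,0.1],[0,0,0,0,0,0,0.1],[0,0,0,0,0,0,0.1]]'
```

```text
time: 14.47
tool_pos: [0.5709, -0.0332, 0.2981]
eef_rot: [[0.939, 0.343, -0.0], [0.343, -0.939, -0.0], [-0.0, -0.0, -1.0]]
force: [0.3, -0.9, 0.2]
opening: 0.0172
grasp_force: 30.0
```

```bash
python3 -m creep '[[0,0,0,0,0,-0.15,0.1],[0,0,0,0,0,-0.15,0.1],[0,0,0,0,0,-0.15,0.1],[0,0,0,0,0,-0.15,0.1],[0,0,0,0,0,-0.15,0.1],[0,0,0,0,0,-0.15,0.1],[0,0,0,0,0,0,0.1]]'
```

```text
time: 15.05
tool_pos: [0.5709, -0.0332, 0.2892]
eef_rot: [[0.939, 0.343, 0.0], [0.343, -0.939, -0.0], [0.0, 0.0, -1.0]]
force: [-0.4, -2.0, -1.0]
opening: 0.0172
grasp_force: 30.0
```

```bash
python3 -m creep '[[0,0,0,0,0,-0.15,0.1],[0,0,0,0,0,-0.15,0.1],[0,0,0,0,0,-0.15,0.1],[0,0,0,0,0,-0.15,0.1]]'
```

```text
time: 15.38
tool_pos: [0.571, -0.0332, 0.2836]
eef_rot: [[0.939, 0.343, 0.001], [0.343, -0.939, -0.0], [0.001, 0.0, -1.0]]
force: [-1.2, -1.9, 6.0]
opening: 0.0172
grasp_force: 30.0
```

Rib friction is about 6 N at about 24 mm. Continuing gently.

```bash
python3 -m creep '[[0,0,0,0,0,-0.1,0.1],[0,0,0,0,0,-0.1,0.1],[0,0,0,0,0,-0.1,0.1],[0,0,0,0,0,-0.1,0.1],[0,0,0,0,0,-0.1,0.1]]'
```

```text
time: 15.8
tool_pos: [0.571, -0.0332, 0.2786]
eef_rot: [[0.939, 0.343, 0.001], [0.343, -0.939, -0.0], [0.001, 0.0, -1.0]]
force: [-1.1, -0.6, 6.0]
opening: 0.0172
grasp_force: 30.0
```

```bash
python3 -m creep '[[0,0,0,0,0,-0.05,0.1],[0,0,0,0,0,-0.05,0.1],[0,0,0,0,0,-0.05,0.1],[0,0,0,0,0,0,0.1]]'
```

```text
time: 16.13
tool_pos: [0.571, -0.0332, 0.2772]
eef_rot: [[0.939, 0.343, 0.001], [0.343, -0.939, -0.0], [0.001, 0.0, -1.0]]
force: [-2.8, -1.1, 7.4]
opening: 0.0173
grasp_force: 30.0
```

```bash
python3 -m creep '[[0,0,0,0,0,-0.05,0.1],[0,0,0,0,0,-0.05,0.1],[0,0,0,0,0,0,0.1]]'
```

```text
time: 16.38
tool_pos: [0.571, -0.0331, 0.2771]
eef_rot: [[0.939, 0.343, 0.002], [0.343, -0.939, -0.0], [0.001, 0.001, -1.0]]
force: [-3.5, -0.2, 16.9]
opening: 0.0176
grasp_force: 30.0
```

The dowel has bottomed: the force rose to 17 N with no further travel, at TCP z 0.277 as predicted. Easing off, releasing and checking.

```bash
python3 -m creep '[[0,0,0,0,0,0.08,0.1],[0,0,0,0,0,0,0.3],[0,0,0,0,0,0,0.4],[0,0,0,0,0,0,0.4],[0,0,0,0,0,0,0.4],[0,0,0,0,0,0,0.4],[0,0,0,0,0,1,0.4],[0,0,0,0,0,3,0.4],[0,0,0,0,0,4,0.4],[0,0,0,0,0,4,0.4],[0,0,0,-1,-3.8,0,0.4],[0,0,0,-1,-3.8,0,0.4],[0,0,0,-1,-3.8,0,0.4],[0,0,0,-1,-3.8,0,0.4],[0,0,0,-1,-3.8,0,0.4],[0,0,0,0,0,0,0.4],[0,0,0,0,0,0,0.4]]'
python3 - <<'E'
from h import *
s=imaging.read_camera("side");t=imaging.read_camera("top")
x,y=proj(s,[.5713,-.0336,.1]).astype(int)
B=cv2.resize(s["img"][y-50:y+70,x-55:x+55],(440,480),interpolation=cv2.INTER_CUBIC)
T=cv2.resize(t["img"][140:240,110:430],(800,250),interpolation=cv2.INTER_CUBIC)[:,:360]
S=cv2.resize(s["img"][240:320,120:250],(360,230),interpolation=cv2.INTER_CUBIC)
cv2.imwrite("pics/end.png",np.hstack([B,np.vstack([T,S])]))
for q in([.5537,.0642,.12],[.571,-.0335,.12],[.5886,-.1334,.12]):print(proj(s,q)-[x-55,y-50])
E
```

```text
time: 17.8
tool_pos: [0.5202, -0.2248, 0.3971]
eef_rot: [[0.941, 0.34, 0.0], [0.34, -0.941, -0.0], [0.0, 0.0, -1.0]]
force: [0.2, 0.5, 0.4]
opening: 0.0382
grasp_force: 0.0
[42.8692406  59.76384375]
[55.68662304 44.82158778]
[67.20430888 31.43046692]
```

View pics/end.png

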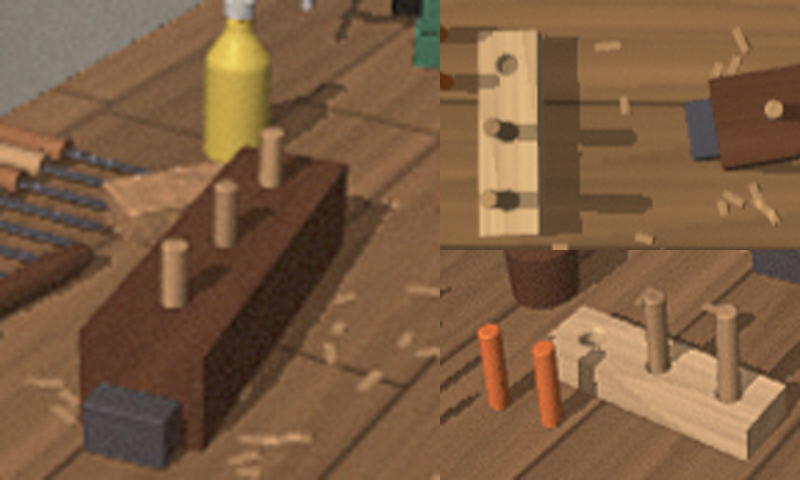

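The end view shows the three dowels upright in the rail with their tops in line at (174,242), (226,183) and (270,131). The other two dowels are still in the rack. Handing in.

```bash
python3 -c "
from rig import workorder
print(workorder.job_done())"
```

```text
the job is handed in; nothing more can be done
None
```

The bore measured about 30 mm deep, so I put the rod back in its stand, pressed dowel_short in until it rested on the bottom, upright and level with its neighbours in the last picture, and handed the job in at about 18 s.

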